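Open the filter box: press the snap tab, push the cover off

TASK

The filter in the grey suction filter box has to be inspected: press the box's snap tab down until the cover is released, then push the cover along its rails, off the filter and onto the rest deck, up to the end stop. Just press and push with the fingertips: slide the cover, do not lift it, and let it end lying flat on the box. Leave the jar, the vial and the dropper bottle beside the box standing where they are.

Things in the scene. Friction and masses are not known exactly. Their poses are not given: they have to be found in the camera images.
- filter_box: Low light-grey box, 206 (X) x 104 (Y) mm, fixed to the worktop; steel hose barb at its +X end. Origin: centre of its underside; Z up. The cover slides off towards +X. Along X: snap tab (centre -83 mm), seat over the filter (-61 to 17), open rest deck (17 to 96), end stop (cross wall 46 mm high, face at 96).
- deck_mid (a point): Point in the middle of the rest deck, at box X = 58, Y = 0, Z = 36 mm: where the cover's origin lies when it is against the end stop. The two rails along X that carry the cover are 36 mm high; guide walls (inner faces at Y = +-42, top 45 mm) flank it; over the seat two thin lips (inner edges at Y = +-37, top 48 mm) hold it down.
- snap_tab (a joint): Snap tab's travel in m: 0 up (locks the cover), 0.008 fully down. Sprung: 1 to 4 N plus up to 2 N friction; rises when let go. From about 0.005 the cover is free, and a spring in the box slides it about 15 mm to +X by itself; the tab may then rise again, it no longer locks.
- tab_pad (a point): Centre of the top of the snap tab's pad, a ridged dark-grey block 26 (X) x 34 (Y) mm at the box's -X end. Up, it is 46 mm above the worktop, fully down 38 mm; the box around it is at most 36 mm high. It lies 23 mm behind the locked cover's rear edge.
- filter_cover: Loose dark-grey plate 76 (X) x 80 (Y) x 6 mm, 70 g, that slides along the box's X with under 2 N. Origin: centre of its underside; axes as the box. Box X of the origin: locked about -20 mm, released about -6, at the end stop 58; Z = 36 mm. On top a thumb step: upright face 50 mm wide facing -X, 30 mm behind the origin, from 6 to 22 mm above it; a ramp falls from it to +X.
- push_face (a point): Centre of the thumb step's upright face on the cover (faces the cover's -X; 16 mm above the plate's underside, about 52 mm above the worktop).
- jar_sample_a: Glass sample jar with white lid, 58 mm across, 67 mm high, loose beside the box. Origin: centre of its underside.
- vial_clear: Clear vial with white cap, 29 mm across, 62 mm high, loose beside the box. Origin: centre of its underside.
- dropper_amber: Amber dropper bottle with black cap, 33 mm across, 69 mm high, loose beside the box. Origin: centre of its underside.
Things that resemble listed ones, but are neither listed nor needed, are in the scene too. What is shaped like the jar_sample_a but green, orange or yellow is not meant.

How it is judged:
On the way, in this order (a step that is already met when the one before it is completed fails the run):
1. the snap tab is pressed in while the cover is still on its seat (value of joint snap_tab above 0.0045 m and x of filter_cover in the frame of filter_box below 0.03 m), for 0.02 s.
2. the cover is off the filter, on the rest deck (x of filter_cover in the frame of filter_box above 0.048 m), for 0.2 s.
At the end, for the whole second after the job is handed in: The cover rests flat on the box's rest deck, at the end stop or within 10 mm of it (its origin 48 mm or more along the box's X), at its riding height of 36 mm within 4 mm and tilted less than 0.1 rad, at rest; jar, vial and dropper bottle upright and within 20 mm of where they stood (x of filter_cover in the frame of filter_box between 0.048 and 0.064 m and z of filter_cover in the frame of filter_box between 0.032 and 0.04 m and angle between filter_cover's own z axis and vertical below 0.1 rad and linear speed of filter_cover below 0.01 m/s and distance of each of jar_sample_a, vial_clear, dropper_amber from where it was at the start of the episode below 0.02 m and angle between each of jar_sample_a, vial_clear, dropper_amber's own z axis and vertical below 0.2 rad); the robot touches nothing.
It fails at once if the cover is lifted off its rails (more than 10 mm) or tipped up (z of filter_cover in the frame of filter_box above 0.046 m or angle between filter_cover's own z axis and vertical above 0.3 rad).
It fails at once if a jar, vial or bottle beside the box is shifted more than 20 mm or tipped (distance of any of jar_sample_a, vial_clear, dropper_amber from where it was at the start of the episode above 0.02 m or angle between any of jar_sample_a, vial_clear, dropper_amber's own z axis and vertical above 0.3 rad).
It also fails if it takes over 35 s, if anything falls off the work surface, if the arm or the gripper's body presses on something with over 40 N, if the wrist force passes 120 N, or if a joint passes its speed limit or range.

ROBOT

A 7-joint arm with a two-finger parallel gripper is mounted at the origin on a cart in front of the work surface, level with it; the furniture and walls round the work are solid. World frame = base frame: x ahead of the robot, y to its left, z up, the work surface at z = 0. Lengths are in m, angles in rad, forces in N, time in s.
With the tool pointing down it reaches from about 0.4 to 0.875 m from the base axis. Payload 6.5 kg.
Tool frame: the origin (TCP) lies at the very end of the fingers, on their centre line; the grasp point (between the pads) lies arm.grip_depth behind it (arm.grip_depth is the distance from the TCP to the grasp point, in m); z points along the fingers, y is the line along which they close (so a half turn about z gives the same grasp; the last joint's range is limited). The gripper opens to 88 mm and grips with 3 to 60 N. Pads are 18 mm wide; open, the fingers measure 123 mm over their backs; the gripper's body (75 mm by 187 mm) begins 45 mm behind the grasp point.
Start: joints at [-1.32, 0.536, -0.004, 1.538, 0.003, 1.067, -0.071], TCP at [0.202, 0.618, 0.239] pointing down, gripper open.
Joint ranges: [-2.7, 2.7], [-0.37, 2.16], [-1.27, 1.26], [0.24, 2.4], [-1.31, 4.45], [0.19, 1.91], [-2.76, 2.76]. Speed limits (rad/s): [2.39, 2.39, 3.14, 3.14, 3.14, 3.14, 3.14].

INTERFACE

Orientations are given as a unit quaternion [x, y, z, w].
In Python, from bench import arm gives the robot as it stands. The module is installed in compiled form; this text tells all that it offers.
- The arm moves only by the tool drive_tool, never from a script. Its argument "increments" is a list that holds one entry, the list of rows, each a list of 5 numbers: the opening, from 0 (shut) to 1 (fully open), then the shift along the tool's x, y, z in cm, then the turn about the tool's z in rad. In form: [[[jaw, x, y, z, turn], ...]]. A call has 1 to 10 rows; each row is the pose to reach, as a shift and turn from the pose commanded when the call began, along the tool's axes at that moment; what a row does not reach only later rows make up. A row lasts 1/10 s, in which the tool goes at most 50 mm and 8.59 degrees, less where a joint would pass 70% of its speed; a pose out of reach is approached as far as the arm can. A call with a gripper value outside its range is refused whole. The fingers move at their own pace and stop on an object; "squeeze" is the grip in N (left out, the last holds). Time passes only in rows, so rows that repeat a pose let the fingers close. It gives the time, the measured TCP pose, the force, the opening and the grip force at its end, in the units of the state.
- arm.get_state(): the state, without advancing time (a new reading comes with each control period).
- arm.camera(name): name is "scene" or "side" or "wrist"; returns the picture (384x512x3 uint8, blue, green, red); there is no depth.
- arm.calibration(name): a dict with "mtx" (3x3 intrinsics, pixels), "k1" (the pictures are not rectified: a ray, as slopes to the right and down, at radius r is drawn at 1 + k1 r^2 times it, then the intrinsics apply), "pose" (4x4, takes a point from camera to world coordinates); the wrist camera has in their place "tool_from_camera" (4x4, takes a point from camera to tool coordinates, whose origin is the TCP and whose axes are the flange's). Camera axes: x right, y down, z forward; pixel columns grow to the right and rows downward; lengths in m; the calibration is good to about 2 mm. A picture is of the moment at which its call begins: read the wrist's pose just before it. calibration takes no time and is no camera call.
- arm.hand_in(): hands the job in; it is judged then, once.
Trained networks look in the newest picture that a camera, given by its name, has taken for a name from the list of things; names that differ only in an ending like _2 or _b are one class to them, and where a whole thing is asked for, a point or a joint stands for the part that bears it (a point fixed in the world has none). Each returns a list of dicts, best first, with "confidence" (0 to 1); they miss things now and then, are a little off and sometimes report something else, mostly with a low value. They report only what shows in the picture. A call takes as long as a camera call. They do not tell look-alikes from the thing itself.
- arm.look_for(camera, target): "centre" ([row, column] as shares, 0 to 1, of the picture: columns of its width, rows of its height, amid what is visible of it).
The state is a dict: "clock": time; "q": joint angles; "joint_vel": joint speeds; "joint_torque": joint torques, N m; "eef_pos": TCP position; "tcp_rot": TCP orientation; "wrist_force": force on the tool from outside, world axes, zero at the start; "ft_torque": the same for the moment, N m; "opening": finger opening in m; "grasp_force": force on a finger pad.
Only numpy, scipy, OpenCV 4.12 (cv2) and the standard library are available. Lean on these libraries where they do the work, as an engineer would, in place of code of your own. Each camera call takes 0.05 s, during which the arm holds its last target. There are 200 camera calls.

## Working session

There is one attempt and no reset: what is moved stays moved. The work goes in short steps, Python scripts to look and compute and a tool call to move; the robot and the scene stay as the last step left them, time stands still between calls to the robot, and variables do not carry over. Pictures are saved under pics/ and viewed, at most 10 in all, crops included, and the job is handed in when it is done.

Besides the shell and the picture viewer there is one more tool, called after "Call:" as name([rows], argument=value, ...), one row to a line, values as JSON. drive_tool: Moves the arm, as the interface text tells. Its arguments: {"type":"object","properties":{"increments":{"type":"array"},"squeeze":{"type":"number"}},"required":["increments"]}

```bash
mkdir -p pics; cat > h.py <<'E'
from bench import arm
import numpy as np, cv2
from scipy.spatial.transform import Rotation as R
def ray(cam,px,st=None):
    c=arm.calibration(cam); K=np.array(c["mtx"]); k=c["k1"]
    d=np.array([(px[0]-K[0,2])/K[0,0],(px[1]-K[1,2])/K[1,1]]); u=d.copy()
    for _ in range(20): u=d/(1+k*(u@u))
    if cam=="wrist":
        T=np.eye(4);T[:3,:3]=R.from_quat(st["tcp_rot"]).as_matrix();T[:3,3]=st["eef_pos"];P=T@np.array(c["tool_from_camera"])
    else: P=np.array(c["pose"])
    return P[:3,3],P[:3,:3]@np.array([u[0],u[1],1])
def atz(cam,px,z,st=None):
    o,d=ray(cam,px,st); return o+d*(z-o[2])/d[2]
E
python3 - <<'E'
from h import *
s=arm.get_state(); print(s["eef_pos"],s["tcp_rot"],s["clock"])
ims=[]
Z=dict(tab_pad=.046,push_face=.052,filter_cover=.042,filter_box=.03,jar_sample_a=.035,vial_clear=.03,dropper_amber=.035)
for c in("scene","side"):
    im=arm.camera(c); cv2.imwrite(f"pics/{c}0.png",im)
    for t,z in Z.items():
        for r in arm.look_for(c,t)[:2]:
            v,u=r["centre"]; print(c,t,round(r["confidence"],2),int(u*512),int(v*384),atz(c,(u*512,v*384),z).round(3))
E
```

```text
[0.20235654 0.61708433 0.23788015] [ 1.57699626e-01  9.87486786e-01 -8.20096177e-04 -5.25969610e-05] 0.0
scene tab_pad 0.51 254 191 [0.545 0.014 0.046]
scene push_face 0.55 260 178 [ 0.563 -0.027  0.052]
scene filter_cover 0.56 257 177 [ 0.584 -0.038  0.042]
scene filter_box 0.58 257 182 [ 0.579 -0.033  0.03 ]
scene jar_sample_a 0.77 280 224 [0.434 0.057 0.035]
scene jar_sample_a 0.75 301 194 [ 0.467 -0.058  0.035]
scene vial_clear 0.56 215 165 [ 0.711 -0.023  0.03 ]
scene dropper_amber 0.72 313 167 [ 0.518 -0.173  0.035]
side push_face 0.64 256 182 [ 0.585 -0.028  0.052]
side filter_cover 0.53 254 182 [ 0.592 -0.047  0.042]
side filter_box 0.67 239 176 [ 0.638 -0.102  0.03 ]
side jar_sample_a 0.62 304 174 [ 0.474 -0.123  0.035]
side jar_sample_a 0.61 348 178 [ 0.366 -0.106  0.035]
side vial_clear 0.79 209 192 [ 0.694 -0.009  0.03 ]
side dropper_amber 0.58 285 161 [ 0.526 -0.195  0.035]
```

View pics/scene0.png

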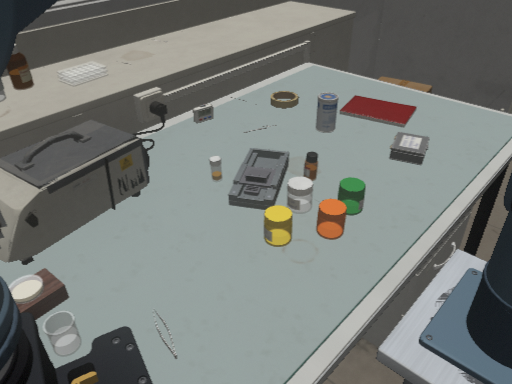

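View pics/side0.png

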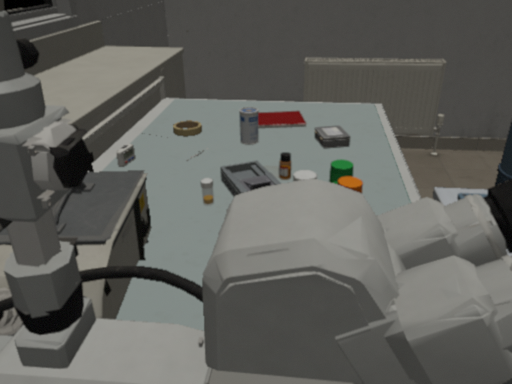

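The box lies near (0.58, -0.04), with its tab end towards the robot's left (+y). The jar is at pixel (300,194), the dropper bottle at (312,167) and the vial at (215,167). The yellow, orange and green jars are decoys. I'll move above the box for a closer look.

Call:
drive_tool([
  [[0,-10,-8.5,-4,0],[0,-50.7,-43,-4,0],[0,-50.7,-43,-4,0],[0,-50.7,-43,-4,0],[0,-50.7,-43,-4,0],[0,-50.7,-43,-4,0],[0,-50.7,-43,-4,0],[0,-50.7,-43,-4,0],[0,-50.7,-43,-4,0],[0,-50.7,-43,-4,0]],
])

```text
clock: 1.8
eef_pos: [0.4636, 0.1919, 0.2723]
tcp_rot: [0.158, 0.987, 0.0, 0.0]
wrist_force: [0.7, -0.4, -0.1]
opening: 0.0102
grasp_force: 0.0
```

```bash
python3 - <<'E'
from h import *
s=arm.get_state();print(s["eef_pos"],s["tcp_rot"],s["q"],arm.grip_depth)
print(np.array(arm.calibration("wrist")["tool_from_camera"]).round(3))
M=R.from_quat(s["tcp_rot"]).as_matrix(); print(M.T@(np.array([.55,.05,.27])-s["eef_pos"])*100)
E
```

```text
[0.46362354 0.19193178 0.27232785] [1.57659061e-01 9.87493468e-01 3.73067637e-04 3.63643398e-04] [-0.64536845  0.242736    0.19283894  1.89755726 -0.05480812  1.00528287
  0.82545002] 0.0187
[[ 0.    -0.957 -0.29   0.076]
 [ 1.     0.     0.    -0.001]
 [-0.    -0.29   0.957 -0.145]
 [ 0.     0.     0.     1.   ]]
[-12.62750138 -10.79824863   0.23117408]
```

Call:
drive_tool([
  [[0,-9.3,-16.9,0,0],[0,-9.3,-16.9,0,0],[0,-9.3,-16.9,0,0],[0,-9.3,-16.9,0,0],[0,-9.3,-16.9,0,0],[0,-9.3,-16.9,0,0]],
])

```text
clock: 2.4
eef_pos: [0.4986, 0.0035, 0.272]
tcp_rot: [0.159, 0.987, 0.0, 0.0]
wrist_force: [-0.3, 0.6, -0.2]
opening: 0.0005
grasp_force: 0.0
```

```bash
python3 - <<'E'
from h import *
s=arm.get_state();print(s["eef_pos"],s["tcp_rot"])
c="wrist";im=arm.camera(c); cv2.imwrite("pics/w1.png",im); import pickle;pickle.dump(s,open("s1.pkl","wb"))
Z=dict(tab_pad=.046,push_face=.052,filter_cover=.042,filter_box=.03,jar_sample_a=.067,vial_clear=.062,dropper_amber=.069)
for t,z in Z.items():
    for r in arm.look_for(c,t)[:2]:
        v,u=r["centre"]; print(c,t,round(r["confidence"],2),int(u*512),int(v*384),atz(c,(u*512,v*384),z,s).round(3))
E
```

```text
[0.4985527  0.00351086 0.2719552 ] [1.58887379e-01 9.87296697e-01 1.44144580e-04 1.11565754e-04]
wrist tab_pad 0.55 274 206 [0.557 0.006 0.046]
wrist push_face 0.58 230 228 [ 0.565 -0.051  0.052]
wrist filter_cover 0.64 234 230 [ 0.572 -0.049  0.042]
wrist filter_box 0.62 259 211 [ 0.563 -0.015  0.03 ]
wrist jar_sample_a 0.9 109 96 [ 0.383 -0.118  0.067]
wrist jar_sample_a 0.71 196 160 [ 0.474 -0.056  0.067]
wrist dropper_amber 0.62 125 220 [ 0.512 -0.157  0.069]
wrist dropper_amber 0.51 197 159 [ 0.473 -0.054  0.069]
```

View pics/w1.png

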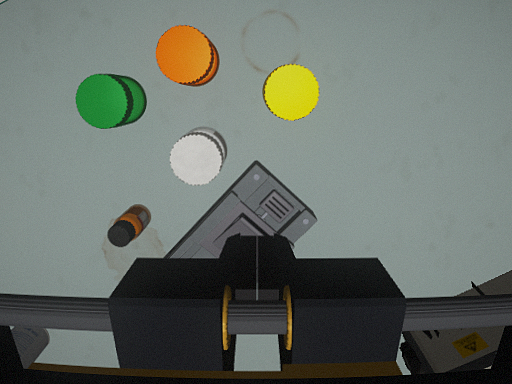

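The tab pad is at (275,207). The box's end corners are at (257,161) and (317,217), and its long edge runs to (165,258). The cover is partly behind the fingers.

```bash
python3 - <<'E'
from h import *
import pickle;s=pickle.load(open("s1.pkl","rb"))
im=cv2.imread("pics/w1.png");cv2.imwrite("pics/w1c.png",cv2.resize(im[140:270,150:340],None,fx=4,fy=4,interpolation=cv2.INTER_CUBIC))
for p,z in(((257,161),.036),((165,258),.036),((317,217),.036),((275,207),.046)): print(p,atz("wrist",p,z,s).round(4))
E
```

```text
(257, 161) [0.5008 0.0026 0.036 ]
(165, 258) [ 0.5829 -0.1477  0.036 ]
(317, 217) [0.5892 0.0502 0.036 ]
(275, 207) [0.5573 0.0061 0.046 ]
```

View pics/w1c.png

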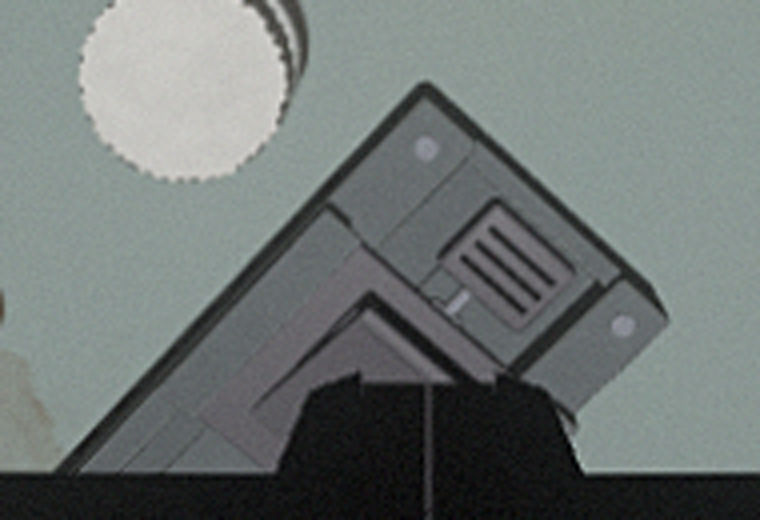

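Call:
drive_tool([
  [[0,-5.3,2.3,5,0.15],[0,-5.3,2.3,10,0.3],[0,-5.3,2.3,14,0.45],[0,-5.3,2.3,17,0.6],[0,-5.3,2.3,17.2,0.754],[0,-5.3,2.3,17.2,0.754],[0,-5.3,2.3,17.2,0.754]],
])

```text
clock: 3.5
eef_pos: [0.5566, 0.0098, 0.1003]
tcp_rot: [0.508, 0.861, 0.0, 0.0]
wrist_force: [0.7, -0.5, 0.7]
opening: 0.0003
grasp_force: 0.0
```

```bash
python3 - <<'E'
from h import *
s=arm.get_state();print(s["eef_pos"],s["tcp_rot"],s["q"])
c="wrist";im=arm.camera(c); cv2.imwrite("pics/w2.png",im); import pickle;pickle.dump(s,open("s2.pkl","wb"))
for r in arm.look_for(c,"tab_pad")[:2]:
        v,u=r["centre"]; print(round(r["confidence"],2),int(u*512),int(v*384),atz(c,(u*512,v*384),.046,s).round(3))
E
```

```text
[0.55656852 0.00976025 0.10028601] [5.08308314e-01 8.61175018e-01 1.43400140e-04 4.75169981e-04] [-0.39739825  0.60161261  0.39677261  1.90426118 -0.34518315  0.70171048
  0.7073614 ]
0.79 259 213 [0.557 0.011 0.046]
```

View pics/w2.png

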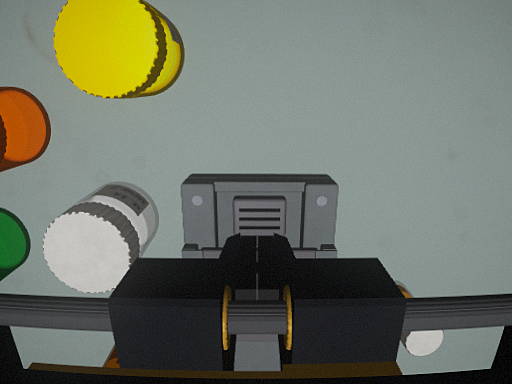

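The fingers are centred on the pad, which spans columns 233-286 with its rear edge at row 195. The jar on the left is clear of them. I'll press now.

Call:
drive_tool([
  [[0,0,0,4,0],[0,0,0,5.2,0],[0,0,0,5.5,0],[0,0,0,5.8,0],[0,0,0,6.0,0],[0,0,0,6.15,0],[0,0,0,6.15,0],[0,0,0,6.15,0]],
])

```text
clock: 4.4
eef_pos: [0.5563, 0.0094, 0.0388]
tcp_rot: [0.51, 0.86, 0.0, 0.0]
wrist_force: [-1.8, -0.4, 2.3]
opening: 0.0005
grasp_force: 1.7
```

```bash
python3 - <<'E'
from h import *
s=arm.get_state();print(s["eef_pos"],s["wrist_force"])
c="scene";im=arm.camera(c); cv2.imwrite("pics/sc2.png",cv2.resize(im[120:230,190:340],None,fx=5,fy=5,interpolation=cv2.INTER_CUBIC))
E
```

```text
[0.55630602 0.00941671 0.03875686] [-1.76675355 -0.4478611   2.27935839]
```

View pics/sc2.png

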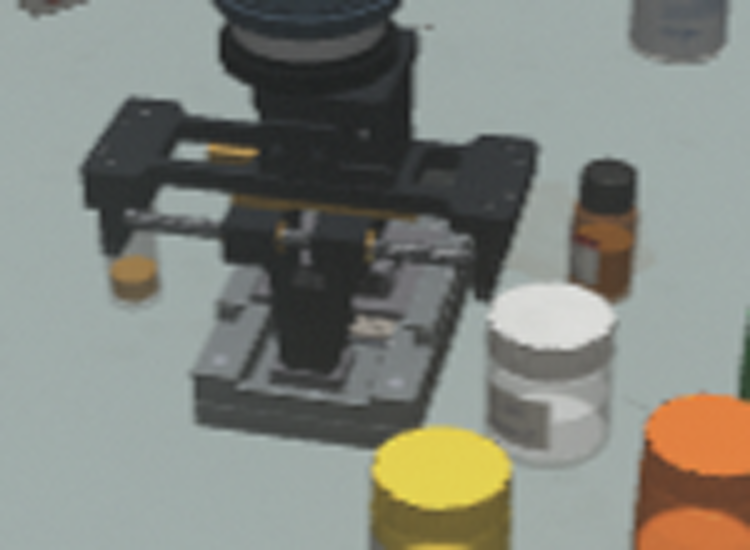

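The whitish filter now shows, so the cover has been released and moved forward. I'll lift just above the tab and push along +X.

Call:
drive_tool([
  [[0,0,0,-1.1,0],[0,-1.5,0,-1.1,0],[0,-3,0,-1.1,0],[0,-4,0,-1.1,0],[0,-5,0,-1.1,0],[0,-6,0,-1.1,0],[0,-7,0,-1.1,0],[0,-8,0,-1.1,0],[0,-9,0,-1.1,0],[0,-9.5,0,-1.1,0]],
])

```text
clock: 5.45
eef_pos: [0.6021, -0.0752, 0.0494]
tcp_rot: [0.511, 0.86, -0.0, 0.0]
wrist_force: [-0.5, 0.7, 1.0]
opening: 0.0006
grasp_force: 0.2
```

Call:
drive_tool([
  [[0,-0.3,0,0,0],[0,-0.5,0,0,0],[0,-0.6,0,0,0],[0,-0.6,0,0,0]],
])

```text
clock: 5.85
eef_pos: [0.6044, -0.0789, 0.0493]
tcp_rot: [0.51, 0.86, 0.0, -0.0]
wrist_force: [0.6, 0.2, 0.7]
opening: 0.0001
grasp_force: 0.0
```

Call:
drive_tool([
  [[0,-0.2,0,0,0],[0,-0.4,0,0,0],[0,-0.4,0,0,0]],
])

```text
clock: 6.15
eef_pos: [0.606, -0.0817, 0.0493]
tcp_rot: [0.51, 0.86, 0.0, -0.001]
wrist_force: [-1.0, 2.0, 1.9]
opening: 0.0004
grasp_force: 1.8
```

Call:
drive_tool([
  [[0,-0.2,0,0,0],[0,-0.3,0,0,0],[0,-0.3,0,0,0]],
])

```text
clock: 6.45
eef_pos: [0.6061, -0.0818, 0.0491]
tcp_rot: [0.509, 0.861, 0.001, -0.003]
wrist_force: [-6.2, 7.8, 8.2]
opening: 0.0005
grasp_force: 5.4
```

The arm stalled with the force rising, so the cover is at the end stop. I'll back off and look.

Call:
drive_tool([
  [[0,0.5,0,0,0],[0,1.8,0,0,0],[0,2.5,0,-3,0],[0,4,0,-7,0],[0,7,0,-11,0],[0,10,0,-15,0],[0,13,0,-18,0],[0,13,0,-18,0],[0,13,0,-18,0]],
])

```text
clock: 7.35
eef_pos: [0.5455, 0.0293, 0.2296]
tcp_rot: [0.51, 0.86, 0.0, 0.001]
wrist_force: [-0.2, -0.6, -0.1]
opening: 0.0004
grasp_force: 0.0
```

```bash
python3 - <<'E'
from h import *
s=arm.get_state();print(s["eef_pos"],s["wrist_force"])
a=arm.camera("scene")[120:230,190:340];b=arm.camera("wrist")
for t in("push_face","tab_pad"):
  for r in arm.look_for("wrist",t)[:1]:
    v,u=r["centre"];print(t,r["confidence"],atz("wrist",(u*512,v*384),.05,s).round(3))
b=b[:300]; a=cv2.resize(a,None,fx=2,fy=2,interpolation=cv2.INTER_CUBIC)
o=np.zeros((520,512,3),np.uint8);o[:300]=b;o[300:,:300]=a
cv2.imwrite("pics/f.png",o)
E
```

```text
[0.54553271 0.02928457 0.22955762] [-0.22404415 -0.59325268 -0.13587401]
tab_pad 0.69 [0.562 0.008 0.05 ]
```

View pics/f.png

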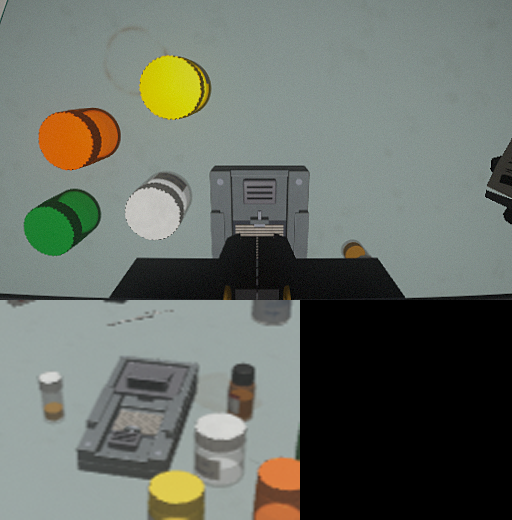

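The filter is open, around (135,422) in the lower inset. The cover lies flat at the far end against the stop, and the jar, vial and dropper bottle are standing in place.

```bash
python3 -c "
from bench import arm
print(arm.hand_in())"
```

```text
the job is handed in; nothing more can be done
None
```

I pressed the snap tab, pushed the cover along its rails to the end stop, and handed the job in at about 7.5 s; in the last pictures the cover lay flat and the jar, vial and dropper bottle were still standing in place, but hand-in returned no verdict.

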